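Press the lock's pin home and show the underside to the inspection camera

TASK

Press home the steel pin of the aluminium window lock sitting in the hand press: swing the press's sprung lever down to its stop, then let it come all the way back up. Take the lock out of the press and finish while still holding it in the air in front of the inspection camera: its middle on the lens axis 130 mm from the lens, its underside facing the lens squarely, its length running level across the view, kept still. Do not touch the camera, and leave the other parts on the counter where they lie.

Things in the scene. Friction and masses are not known exactly. Their poses are not given: they have to be found in the camera images.
- press: Grey cast hand press, fixed: base 200 x 110 x 22 mm, column at the rear, head overhanging 140 to 215 mm above the counter, its front face 24 mm in front of the origin; ram through the head, up to 270 mm. Origin: under the base's centre, straight below the ram; x points from its front to its rear, z up. Met from its front (-x). Lever up, the ram's nose hangs 15 mm above the unpressed pin.
- nest (a point): Where the lock's underside lies, below the lock's middle, 70 mm up (axes of the press): flat top of a steel tongue 16 mm wide, 48 mm high, from 40 mm in front of this point back to the ram. Low guides (8 mm high, about 1.5 mm play) flank the lock and stop its rear end only from 41 mm behind this point, so the lock lifts up or draws out forwards.
- lever (a joint): Angle of the press lever: 0 at rest, raised and leaning forward 65 degrees above level; grows to 1.15 at its stop, where it points level to the press's front. A spring returns it: about 3 N at the grip at the start, 8 to 10 N at the stop. Turned about a level axis along the press's y.
- lever_grip (a point): Middle of the lever's black grip, a level round bar 24 mm in diameter and 100 mm long lying along the press's y on its -y side, a sleeve that revolves freely on its axis; it moves with the lever on a circle of radius 150 mm about lever_pivot. Clear all round; the lever's rod joins its inner end. At rest it is about 301 mm above the counter, at the stop about 165 mm.
- lever_pivot (a point): Point on the lever's axis of turning, at the level of the middle of the grip's length (fixed to the press, 165 mm up).
- lock_mid (a point): Centre (half-way up) of the aluminium window lock, a loose bar 150 x 24 x 16 mm, 0.16 kg, flat in the press. x along it, pin 55 mm out at the +x end, under the ram; y across; z out of its top (black thumb slide, key barrel), -z its underside. From 31 mm on the +x side the press's head is above it. Grip across its width at or on the -x side of the middle; the tongue below is narrower.
- pin (a joint): How far the lock's 10 mm steel pin is pressed in (m): 0 standing 6 mm proud of the lock's top, 0.006 flush. It stays where it is pressed, with some 12 N of friction; it is pressed by the ram when the lever is at its stop.
- camera_head: Head of the inspection camera, fixed and tilted (dark box, lens, white ring light 80 mm across) on an aluminium stand (foot 110 x 90 mm). Origin: centre of the lens's front glass, level with the ring light's front, 118 mm above the counter. z: lens axis out of the lens, up and to the camera's front (robot) side, 30 degrees off vertical; y level, across the view; x at right angles in the view.
- focus (a point): Focus point of the camera: empty point in the air on the lens axis 130 mm from the lens, 231 mm above the counter. Its axes are those of camera_head. The lock's middle belongs here, its underside to the lens, its length along y (either end first).
- camera_stand: Stand of the inspection camera, fixed; origin at counter level, 23 mm behind the lens centre as seen from the camera's front (-x side). Not to be touched.
- vent: Bystander: white trickle vent lying on the counter, 200 x 22 x 14 mm; origin centre of its underside.
- restrictor: Bystander: bright chrome window restrictor, flat arm 130 x 24 x 16 mm; origin centre of its underside.
- flap: Bystander: black letterbox flap, 250 x 65 x 8 mm; origin centre of its underside.
- corner_a: Bystander: grey L-shaped spacer corner, legs 45 mm, 9 mm high; origin under its bend.
- corner_b: Bystander: a second grey spacer corner like corner_a.
- spare_lock: Bystander: a finished lock of the same kind (150 x 24 x 16 mm) lying on the counter; origin centre of its underside.
There are look-alikes about, which are no part of the job. Leave any green or purple look-alike of the part that bears lock_mid alone.

How it is judged (in metres and radians):
On the way, in this order (a step that is already met when the one before it is completed fails the run):
1. the lever is at its stop with the lock in the press, and the pin has gone in (value of joint lever above 1.08 rad and value of joint pin above 0.004 m and distance of lock_mid from where it was at the start of the episode below 0.008 m), for 0.1 s.
2. the lever is back up, the lock still in the press (value of joint lever below 0.1 rad and distance of lock_mid from where it was at the start of the episode below 0.03 m), for 0.1 s.
At the end, for the whole second after the job is handed in: Fingers still hold the lock, still and touching nothing else: middle within 18 mm of the focus point along each view axis (22 mm if too far out), underside to the lens, square and level across the view within 0.2 rad; pin in by 4 of its 6 mm or more; lever within 0.1 rad of rest (x of lock_mid in the frame of focus between -0.018 and 0.018 m and y of lock_mid in the frame of focus between -0.018 and 0.018 m and z of lock_mid in the frame of focus between -0.018 and 0.022 m and angle between the z axis of lock_mid and the z axis of camera_head, either way round below 0.2 rad and angle between the x axis of lock_mid and the y axis of camera_head, either way round below 0.2 rad and angle between lock_mid's own z axis and vertical below 0.9 rad and value of joint pin above 0.004 m and value of joint lever below 0.1 rad and contact force between lock and the fingers above 2 N and contact force between lock and press below 0.2 N and contact force between lock and camera_stand below 0.2 N and linear speed of lock below 0.03 m/s and angular speed of lock below 0.2 rad/s); the arm keeps its last pose, push and grip.
It fails at once if the inspection camera is touched (contact force between camera_stand and anything else above 1 N).
It fails at once if another part on the counter is shifted by more than 15 mm (distance of any of vent, restrictor, flap, corner_a, corner_b, spare_lock from where it was at the start of the episode above 0.015 m).
It also fails if it takes over 61 s, if anything falls off the work surface, if the arm or the gripper's body presses on something with over 40 N, if the wrist force passes 120 N, or if a joint passes its speed limit or range.

ROBOT

A 6-joint arm with a two-finger parallel gripper is mounted at the origin on the work surface. World frame = base frame: x ahead of the robot, y to its left, z up, the work surface at z = 0. Lengths are in mm, angles in rad, forces in N, time in s.
With the tool pointing down it reaches from about 275 to 725 mm from the base axis. Payload 15.9 kg.
Tool frame: the origin (TCP) lies on the centre line of the jaws, within the pads' length; the fingertips stand 11 mm ahead of it and the grasp point (between the pads) lies 8 mm behind it; z points along the fingers, y is the line along which they close (so a half turn about z gives the same grasp; the last joint's range is limited). The gripper opens to 85 mm and grips with 20 to 120 N. Pads are 22 mm wide; open, the fingers measure 114 mm over their backs; the gripper's body (76 mm by 85 mm) begins 54 mm behind the grasp point. The pads swing forward as they close: fully open they stand 13 mm farther back than shut.
Start: joints at [1.221, 0.213, -0.034, 1.323, 0, 1.571], TCP at [171.348, 469.708, 242.306] pointing down, gripper open.
Joint ranges: [-2.98, 2.98], [-0.74, 1.72], [-1.14, 1.35], [-2.1, 2.04], [-1.57, 1.44], [-3.14, 3.14]. Speed limits (rad/s): [1.89, 1.89, 2.39, 2.57, 3.14, 3.14].

INTERFACE

Orientations are given as a unit quaternion [x, y, z, w].
In Python, from bench import manip gives the robot as it stands.
- The arm moves only by the shell command python3 -m jog 'ROWS'. ROWS is JSON, a list of rows, each an object with "slide": the shift along the tool's x, y, z in units of 0.1 m (1.0 is 0.1 m), a list of three; "angular": the turn, a rotation vector about the tool's x, y, z in units of pi/4 rad (1.0 is pi/4 rad), a list of three; "claw": the gripper command: -1 is shut, 1 is fully open, values between are in proportion. A call has 1 to 20 rows; each row is the pose to reach, as a shift and turn from the pose commanded when the call began, along the tool's axes at that moment; what a row does not reach only later rows make up. A row lasts 1/10 s, in which the tool goes at most 50 mm and 8.59 degrees, less where a joint would pass 70% of its speed; a pose out of reach is approached as far as the arm can. A call with a number of a shift or a turn outside -1 to 1 is refused whole. A call with a gripper value outside its range is refused whole. The fingers move at their own pace and stop on an object; the grip force is fixed at half the most. Time passes only in rows, so rows that repeat a pose let the fingers close. It gives the time, the measured TCP pose, the force, the opening and the grip force at its end, in the units of the state.
- manip.read_state(): the state, without advancing time (a new reading comes with each control period).
- manip.snapshot(name): name is "scene" or "top" or "wrist"; returns (picture, depth): 420x560x3 uint8, red, green, blue; 420x560 float32, mm along the optical axis (not along the pixel's ray), 0 where there is no reading.
- manip.camera_params(name): a dict with "vertical_fov" (degrees; the focal length in pixels is half the picture's height over the tangent of half this angle, whatever the lens; pixels are square), "cx", "cy" (the principal point, pixels), "extrinsics" (4x4, takes a point from world to camera coordinates). Camera axes: x right, y up, looking along -z (the intrinsics and any distortion apply to the point x, -y, -z); pixel columns grow to the right and rows downward; lengths in mm; the calibration is good to about 2 mm. A picture is of the moment at which its call begins: read the wrist's pose just before it. camera_params takes no time and is no camera call; for the wrist camera it gives the pose at the moment of the call.
- manip.sign_off(): hands the job in; it is judged then, once.
The state is a dict: "time": time; "joint_pos": joint angles; "qvel": joint speeds; "joint_efforts": joint torques, N m; "ee_pos": TCP position; "ee_rot": TCP orientation; "ft_force": force on the tool from outside, world axes, zero at the start; "ft_torque": the same for the moment, N m; "grip_width": finger opening in mm; "finger_force": force on a finger pad.
Only numpy, scipy, OpenCV 4.12 (cv2) and the standard library are available. Lean on these libraries where they do the work, as an engineer would, in place of code of your own. Each camera call takes 0.05 s, during which the arm holds its last target. There are 200 camera calls.

## Working session

There is one attempt and no reset: what is moved stays moved. The work goes in short steps, Python scripts to look and compute and a shell command to move; the robot and the scene stay as the last step left them, time stands still between calls to the robot, and variables do not carry over. Pictures are saved under pics/ and viewed, at most 10 in all, crops included, and the job is handed in when it is done.

```bash
mkdir -p pics; ls; cat > h.py <<'E'
import numpy as np, cv2
from bench import manip
def snap(n,tag):
    p=manip.camera_params(n); im,d=manip.snapshot(n)
    np.savez(f'pics/{tag}.npz',im=im,d=d,E=p['extrinsics'],k=[p['vertical_fov'],p['cx'],p['cy']])
    cv2.imwrite(f'pics/{tag}.png',im[...,::-1])
class V:
    def __init__(s,tag):
        z=np.load(f'pics/{tag}.npz');s.im=z['im'];s.d=z['d'];s.E=z['E'];fov,s.cx,s.cy=z['k'];s.f=s.im.shape[0]/2/np.tan(np.radians(fov/2))
        s.R=s.E[:3,:3];s.c=-s.R.T@s.E[:3,3]
    def ray(s,u,v): return s.R.T@np.array([(u-s.cx)/s.f,-(v-s.cy)/s.f,-1])
    def plane(s,u,v,z): r=s.ray(u,v);return s.c+r*(z-s.c[2])/r[2]
    def dep(s,u,v): return s.c+s.ray(u,v)*s.d[int(v),int(u)]
    def proj(s,p): q=s.E[:3,:3]@np.array(p,float)+s.E[:3,3];return s.cx+s.f*q[0]/-q[2],s.cy-s.f*q[1]/-q[2]
    def cloud(s):
        v,u=np.mgrid[:s.d.shape[0],:s.d.shape[1]]
        c=np.stack([(u-s.cx)/s.f,-(v-s.cy)/s.f,-np.ones(u.shape)],-1)
        return s.c+(c@s.R)*s.d[...,None]
E
python3 - <<'E'
from h import *
snap('scene','scene0');snap('top','top0')
for t in('scene0','top0'):
    v=V(t);print(t,v.f,v.cx,v.cy,v.c,v.R[2])
print(manip.camera_params('top').keys(), manip.read_state())
E
```

```text
pics
scene0 414.8630416717693 279.63174159687077 215.56675107159964 [ 870.29747135  517.58437433 1385.255414  ] [0.30133858 0.39773895 0.86660187]
top0 450.5314239926446 278.85065966085705 209.19384100213105 [ 234.98431229  -16.99787367 1456.55254915] [-0.19163895  0.01089757  0.98140499]
dict_keys(['vertical_fov', 'cx', 'cy', 'extrinsics']) {'time': 0.1, 'joint_pos': array([ 1.22100009e+00,  2.13307018e-01, -3.49549485e-02,  1.32348731e+00,
        5.78845176e-06,  1.57077374e+00]), 'qvel': array([-0.00111804, -0.00087483,  0.00147377, -0.00184738, -0.00239604,
        0.00183117]), 'joint_efforts': array([-4.31509216e-04, -6.87249756e+01,  4.87805486e+01,  1.22395702e-02,
       -4.61833588e-05,  2.04081334e-05]), 'ee_pos': array([171.25768766, 469.46461271, 241.88203136]), 'ee_rot': array([ 1.73996673e-01,  9.84746125e-01, -4.68699064e-04, -8.57653174e-05]), 'ft_force': array([-1.09516495,  0.69299896, -0.33679678]), 'ft_torque': array([-0.00153291,  0.03052   ,  0.00672309]), 'finger_force': 0.0, 'grip_width': 85.3945891359991}
```

View pics/scene0.png

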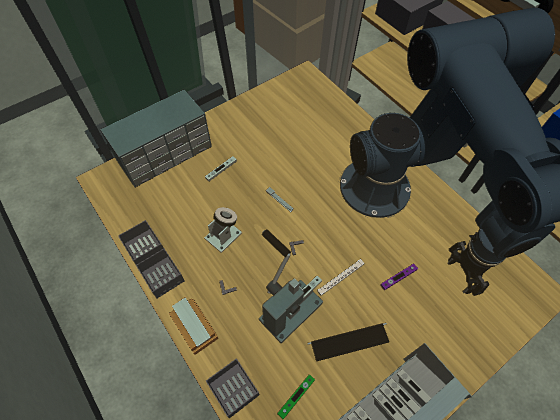

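View pics/top0.png

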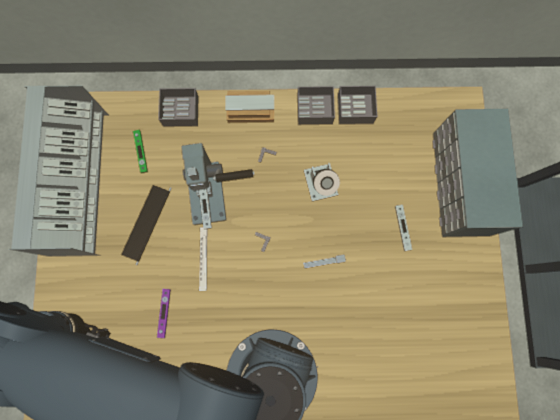

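The scene view shows the press at (290,305) with its grip at (273,243), and the camera at (222,225). The top view shows the press at (203,185), its grip at (235,176) pointing to −y, and the lens ring at (326,184). The lock candidates in the top view are:
- aluminium bar in the press, (205,207)
- spare on the counter, (403,228)
- green, (140,151)
- purple, (164,313)

The bar in the press fits, as it is aluminium and lies under the ram.

```bash
python3 - <<'E'
from h import *
v=V('top0');C=v.cloud()
a=cv2.resize(v.im[130:230,165:265],None,fx=5.5,fy=5.5,interpolation=cv2.INTER_CUBIC)[...,::-1]
b=cv2.resize(v.im[150:220,295:345],None,fx=4.8,fy=7.85*4.8/7.85,interpolation=cv2.INTER_CUBIC)[...,::-1]
o=np.zeros((550,800,3),np.uint8);o[:550,:550]=a;o[:336,555:795]=b
cv2.imwrite('pics/crop1.png',o)
print('table z',np.median(C[300:330,300:400,2]))
for n,(u,w) in dict(lockfront=(206,221),lockmid=(205,208),grip=(235,176),gripL=(222,178),gripR=(250,174),head=(196,165),ram=(193,175),base=(218,217),ring=(326,174),ring2=(336,184),lens=(326,184)).items(): print(n,v.dep(u,w).round(1))
Z=C[...,2]
hsv=cv2.cvtColor(v.im,cv2.COLOR_RGB2HSV)
# base outline
m=((Z>14)&(Z<32)).astype(np.uint8);m[:,:175]=0;m[:,260:]=0;m[:135]=0;m[228:]=0
p=C[m>0][:,:2];print('base n',len(p),cv2.minAreaRect(p.astype(np.float32)))
# lock top
m=((Z>70)&(Z<98));m[:,:185]=0;m[:,235:]=0;m[:185]=0;m[235:]=0
p=C[m];print('lock',len(p),np.median(p[:,2]),cv2.minAreaRect(p[:,:2].astype(np.float32)))
# grip dark
m=(v.im.max(-1)<60)&(Z>240);m[:,:215]=0;m[:,260:]=0;m[:160]=0;m[190:]=0
p=C[m];print('grip',len(p),p[:,2].max(),np.percentile(p[:,2],[10,50,90]),cv2.minAreaRect(p[:,:2].astype(np.float32)))
# ring white
m=(v.im.min(-1)>130)&(Z>70)&(Z<180);m[:,:300]=0;m[:,350:]=0;m[:160]=0;m[205:]=0
p=C[m];c=p.mean(0);q=p-c;w=np.linalg.svd(q,full_matrices=False)[2];print('ring',len(p),c,w,cv2.minAreaRect(p[:,:2].astype(np.float32)))
m=(Z>8)&(Z<22);m[:,:300]=0;m[:,350:]=0;m[:155]=0;m[210:]=0
p=C[m];print('foot',len(p),cv2.minAreaRect(p[:,:2].astype(np.float32)))
E
```

```text
table z -0.20285924646600506
lockfront [469.2 192.8  85.9]
lockmid [510.  196.4  86.4]
grip [549.7  84.  309.7]
gripL [544.5 118.  311. ]
gripR [553.9  44.4 312.1]
head [607.7 202.4 222.5]
ram [566.4 202.4 265.7]
base [492.5 164.   22.7]
ring [ 599.8 -176.9  134.4]
ring2 [ 573.6 -209.2  112.2]
lens [ 573.  -177.8  116.5]
base n 894 ((601.8333129882812, 170.72833251953125), (156.80433654785156, 302.8300476074219), 61.749752044677734)
lock 344 85.13481997958547 ((516.1546630859375, 202.64813232421875), (140.3151397705078, 38.127010345458984), 2.959271192550659)
grip 126 315.7330417255339 [305.4614559  309.27872322 312.95574526] ((553.486328125, 86.52490997314453), (20.611845016479492, 93.20149230957031), 6.961621284484863)
ring 396 [ 579.71327864 -176.88479317  116.08000478] [[-0.94036794 -0.22069777 -0.2588448 ]
 [ 0.22100435 -0.97486223  0.02829691]
 [-0.25858309 -0.03059632  0.96550435]] ((591.7533569335938, -174.80323791503906), (100.39315032958984, 81.21414184570312), 14.469560623168945)
foot 205 ((606.1427001953125, -179.93362426757812), (150.44825744628906, 126.45036315917969), 86.3868637084961)
```

View pics/crop1.png

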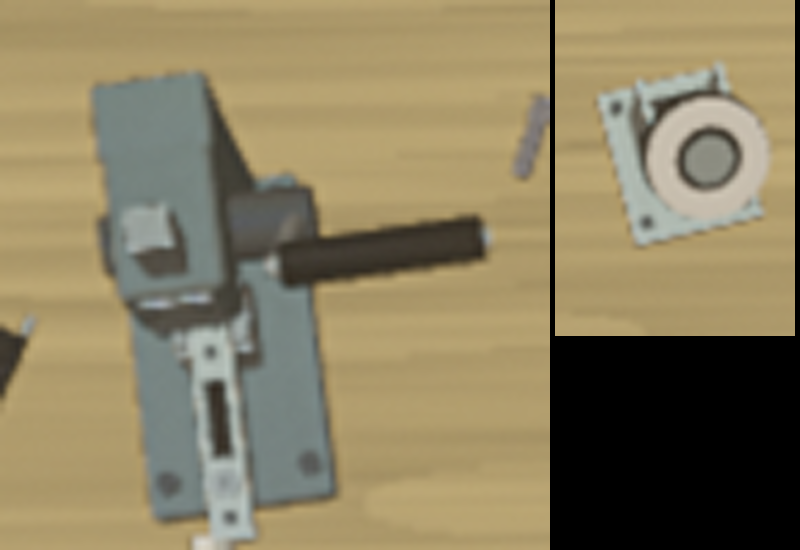

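The crop confirms the aluminium lock in the press at crop (220,430), with its slot and barrel on top. The ram top is at crop (150,230), the grip runs (280,265)–(485,240), and the lens is at (708,157). Next I compute the poses.

```bash
cat > geo.py <<'E'
from h import *
v=V('top0')
c1=lambda x,y:(165+x/5.5-.4,130+y/5.5-.4); c2=lambda x,y:(295+(x-555)/4.8-.4,150+y/4.8-.4)
E
python3 - <<'E'
from geo import *
P=lambda x,y,z:v.plane(*c1(x,y),z)[:2]
Q=lambda x,y,z:v.plane(*c2(x,y),z)[:2]
yaw=lambda d:np.degrees(np.arctan2(d[1],d[0]))
print('ram',P(150,228,270).round(1))
g1,g2=P(280,265,301),P(485,240,301);print('grip',g1,g2,(g1+g2)/2,np.linalg.norm(g1-g2),yaw(g2-g1)+90)
b1,b2,=P(155,520,22),P(335,495,22);print('base front',b1,b2,np.linalg.norm(b1-b2),yaw(b2-b1)+90)
l1,l2=P(208,350,86),P(232,535,86);print('lock',l1,l2,yaw(l1-l2),P(232,540,86))
L=Q(708,158,118);print('lens',L)
for a,b in [((640,245),(762,213)),((600,97),(640,245)),]:
    d=Q(*b,8)-Q(*a,8);print('foot',np.linalg.norm(d),yaw(d))
# second view: lens ring & lock in scene
s=V('scene0');print('scene ring',s.plane(224,215,118)[:2])
E
python3 - <<'E'
from h import *
v=V('scene0')
o=np.zeros((500,800,3),np.uint8)
o[:500,:500]=cv2.resize(v.im[225:350,235:360],(500,500),interpolation=cv2.INTER_CUBIC)[...,::-1]
o[:300,500:]=cv2.resize(v.im[195:255,195:255],(300,300),interpolation=cv2.INTER_CUBIC)[...,::-1]
cv2.imwrite('pics/crop2.png',o)
E
```

```text
ram [576.4 204.9]
grip [548.03366435 136.29962466] [558.95575439  37.6249793 ] [553.49470937  86.96230198] 99.27727680172968 6.316238572205151
base front [470.5577505  244.94864517] [483.68147021 139.78858765] 105.97579778457083 7.113596152692054
lock [557.13788448 205.1178323 ] [450.85635742 190.15734702] 8.01247093732334 [448.03227396 190.12069287]
lens [ 577.31288356 -179.30282198]
foot 87.26957076067713 -75.97075325214742
foot 108.34894363109058 -166.96032412375232
scene ring [ 586.90690875 -180.99811423]
```

View pics/crop2.png

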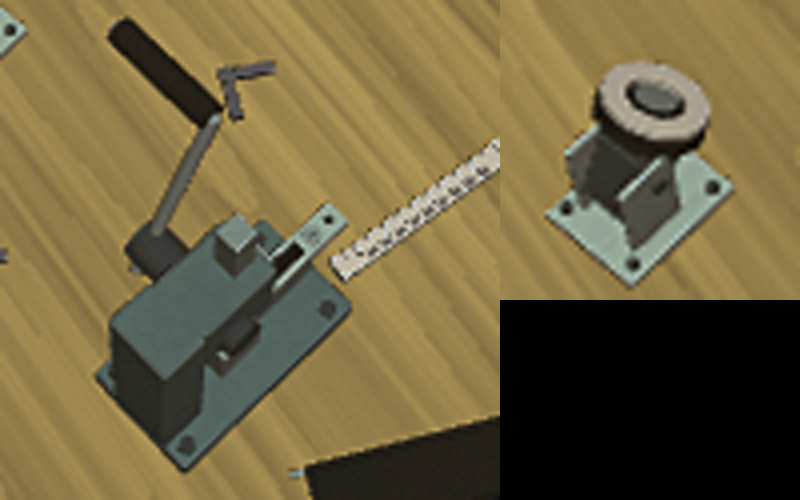

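```bash
cat > go.py <<'E'
import sys,numpy as np
from scipy.spatial.transform import Rotation as R
from bench import manip
def down(yawy,tiltaxis=None):  # tool z down, tool y at yaw (deg)
    a=np.radians(yawy);y=np.array([np.cos(a),np.sin(a),0]);z=np.array([0,0,-1.]);return np.stack([np.cross(y,z),y,z],1)
def to(pos,rot=None,label=''):
    s=manip.read_state();A=R.from_quat(s['ee_rot'])
    d=A.inv().apply(np.array(pos,float)-s['ee_pos'])/100
    w=(A.inv()*R.from_matrix(rot)).as_rotvec()/(np.pi/4) if rot is not None else np.zeros(3)
    print(label,'slide',d.round(3),'ang',w.round(3))
def st():
    s=manip.read_state();print(round(s['time'],2),s['ee_pos'].round(1),R.from_quat(s['ee_rot']).as_matrix().round(3).tolist(),s['ft_force'].round(1),s['grip_width'].round(1),s['joint_pos'].round(2))
E
python3 - <<'E'
from h import *; from go import *
s=V('scene0');print(s.plane(276.2,242.5,301),s.plane(226,214.6,118))
st();to((553,87,370),down(7.2))
E
```

```text
[554.78190279  86.93788203 301.        ] [ 580.33357274 -178.24027164  118.        ]Traceback (most recent call last):
  File "<stdin>", line 3, in <module>
  File "go.py", line 12, in st
    s=manip.read_state();print(round(s['time'],2),s['ee_pos'].round(1),R.from_quat(s['ee_rot']).as_matrix().round(3).tolist(),s['ft_force'].round(1),s['grip_width'].round(1),s['joint_pos'].round(2))
                                                                                                                                                     ^^^^^^^^^^^^^^^^^^^^^
AttributeError: 'float' object has no attribute 'round'
```

```bash
sed -i "s/s\['grip_width'\].round(1)/round(s['grip_width'],1),round(s['finger_force'],1)/" go.py
python3 - <<'E'
from go import *
st();to((553,87,370),down(7.2))
E
```

```text
0.1 [171.3 469.5 241.9] [[-0.939, 0.343, -0.0], [0.343, 0.939, -0.001], [0.0, -0.001, -1.0]] [-1.1  0.7 -0.3] 85.4 0.0 [ 1.22  0.21 -0.03  1.32  0.    1.57]
 slide [-4.897 -2.286 -1.279] ang [-1.000e-03  1.000e-03  1.395e+00]
```

```bash
python3 -m jog '[{"slide":[-0.5,-0.1,-0.4],"angular":[0,0,0],"claw":1},{"slide":[-0.9,-0.3,-0.6],"angular":[0,0,0],"claw":1},{"slide":[-1,-0.5,-0.8],"angular":[0,0,0],"claw":1}]' >/dev/null
python3 -m jog '[{"slide":[-0.5,-0.2,-0.2],"angular":[0,0,0],"claw":1},{"slide":[-0.9,-0.4,-0.4],"angular":[0,0,0],"claw":1},{"slide":[-1,-0.5,-0.5],"angular":[0,0,0],"claw":1}]' >/dev/null
python3 -m jog '[{"slide":[-0.5,-0.2,0],"angular":[0,0,0],"claw":1},{"slide":[-0.9,-0.4,0],"angular":[0,0,0],"claw":1},{"slide":[-1,-0.5,0],"angular":[0,0,0],"claw":1}]' >/dev/null
python3 -m jog '[{"slide":[-0.5,-0.2,0],"angular":[0,0,0.19],"claw":1},{"slide":[-0.9,-0.4,0],"angular":[0,0,0.38],"claw":1},{"slide":[-1,-0.5,0],"angular":[0,0,0.57],"claw":1}]'
python3 - <<'E'
from go import *
st();to((553,87,370),down(7.2))
E
```

```text
time: 1.3
ee_pos: [480.8, 141.9, 371.1]
ee_rot: [0.392, 0.92, -0.001, -0.0]
ft_force: [0.2, 1.0, -0.1]
grip_width: 85.7
finger_force: 0.0
1.3 [480.8 141.9 371.1] [[-0.692, 0.722, -0.001], [0.722, 0.692, -0.001], [0.0, -0.002, -1.0]] [ 0.2  1.  -0.1] 85.7 0.0 [ 0.29  0.24  0.33  1.66 -0.    1.09]
 slide [-0.896  0.141  0.011] ang [-0.002  0.001  0.813]
```

```bash
python3 -m jog '[{"slide":[-0.4,0.07,0],"angular":[0,0,0.19],"claw":1},{"slide":[-0.896,0.14,0],"angular":[0,0,0.38],"claw":1},{"slide":[-0.896,0.14,0],"angular":[0,0,0.57],"claw":1},{"slide":[-0.896,0.14,0],"angular":[0,0,0.76],"claw":1},{"slide":[-0.896,0.14,0],"angular":[0,0,0.813],"claw":1},{"slide":[-0.896,0.14,0],"angular":[0,0,0.813],"claw":1}]'
python3 - <<'E'
from h import *
from go import *
st();snap('wrist','w1');v=V('w1');print(v.c,v.R[2],v.proj((554,87,301)))
C=v.cloud();Z=C[...,2]
m=(v.im.max(-1)<70)&(Z>285)&(Z<325)&(np.hypot(C[...,0]-554,C[...,1]-87)<90)
p=C[m];print(len(p),np.percentile(p[:,2],[5,50,99]),cv2.minAreaRect(p[:,:2].astype(np.float32)))
E
```

```text
time: 1.9
ee_pos: [551.2, 90.3, 371.9]
ee_rot: [0.658, 0.753, -0.0, -0.0]
ft_force: [-0.2, -0.0, -0.2]
grip_width: 85.3
finger_force: 0.0
1.9 [551.2  90.3 371.9] [[-0.134, 0.991, -0.001], [0.991, 0.134, -0.0], [-0.0, -0.001, -1.0]] [-0.2 -0.  -0.2] 85.3 0.0 [ 0.16  0.38  0.52  1.71 -0.    1.6 ]
[541.60302174 166.71850487 502.30608059] [-0.03830293  0.29687545  0.95414771] (np.float64(281.00752912881507), np.float64(229.0577550092781))
4917 [305.3280894  310.08518732 312.46896526] ((555.5750732421875, 90.1760482788086), (22.35613250732422, 99.31269073486328), 7.037563323974609)
```

View pics/w1.png

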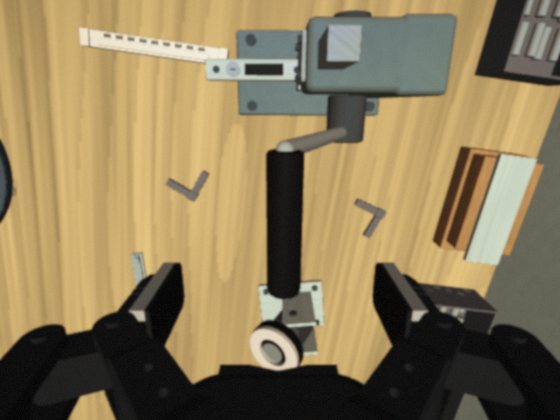

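The wrist view shows the grip bar at (285,150)–(285,295), centred between the open jaws. The lock's front end is at (207,70) and the lens at (275,348). The grip measures (555,89,300), 99 mm long and 22 mm across, so it checks. I'll descend and grip it.

```bash
python3 -m jog '[{"slide":[0,0.04,0.3],"angular":[0,0,0],"claw":1},{"slide":[0,0.04,0.6],"angular":[0,0,0],"claw":1},{"slide":[0,0.04,0.79],"angular":[0,0,0],"claw":1},{"slide":[0,0.04,0.79],"angular":[0,0,0],"claw":1},{"slide":[0,0.04,0.79],"angular":[0,0,0],"claw":-1},{"slide":[0,0.04,0.79],"angular":[0,0,0],"claw":-1},{"slide":[0,0.04,0.79],"angular":[0,0,0],"claw":-1},{"slide":[0,0.04,0.79],"angular":[0,0,0],"claw":-1},{"slide":[0,0.04,0.79],"angular":[0,0,0],"claw":-1},{"slide":[0,0.04,0.79],"angular":[0,0,0],"claw":-1},{"slide":[0,0.04,0.79],"angular":[0,0,0],"claw":-1},{"slide":[0,0.04,0.79],"angular":[0,0,0],"claw":-1}]'
python3 - <<'E'
from h import *
v=V('w1')
print('lock front',v.plane(207,70,86),'lens',v.plane(275,350,118),'ram',v.plane(344,43,270))
a,b=v.plane(210,70,86),v.plane(295,69,86);print(a,b,np.degrees(np.arctan2((b-a)[1],(b-a)[0])))
E
```

```text
time: 3.15
ee_pos: [555.1, 90.9, 294.0]
ee_rot: [0.658, 0.753, 0.0, 0.0]
ft_force: [-2.5, -1.0, 5.8]
grip_width: 22.1
finger_force: 58.4
lock front [452.80005324 190.86377899  86.        ] lens [ 582.02808284 -171.61728721  118.        ] ram [578.74935751 208.14930131 270.        ]
[456.32707921 191.33598291  86.        ] [556.05781302 205.79753019  86.        ] 8.250719701355198
```

```bash
python3 -m jog '[{"slide":[0,-0.08,0.04],"angular":[0,0,0],"claw":-1},{"slide":[0,-0.16,0.087],"angular":[0,0,0],"claw":-1},{"slide":[0,-0.25,0.145],"angular":[0,0,0],"claw":-1},{"slide":[0,-0.33,0.21],"angular":[0,0,0],"claw":-1},{"slide":[0,-0.41,0.28],"angular":[0,0,0],"claw":-1},{"slide":[0,-0.48,0.355],"angular":[0,0,0],"claw":-1},{"slide":[0,-0.55,0.435],"angular":[0,0,0],"claw":-1},{"slide":[0,-0.61,0.52],"angular":[0,0,0],"claw":-1},{"slide":[0,-0.665,0.61],"angular":[0,0,0],"claw":-1},{"slide":[0,-0.714,0.7],"angular":[0,0,0],"claw":-1},{"slide":[0,-0.757,0.797],"angular":[0,0,0],"claw":-1},{"slide":[0,-0.793,0.895],"angular":[0,0,0],"claw":-1},{"slide":[0,-0.793,0.895],"angular":[0,0,0],"claw":-1}]'
```

```text
time: 4.45
ee_pos: [476.2, 80.6, 203.6]
ee_rot: [0.658, 0.753, 0.0, -0.0]
ft_force: [-3.0, 2.8, 7.4]
grip_width: 21.9
finger_force: 59.2
```

```bash
python3 -m jog '[{"slide":[0,-0.03,0.1],"angular":[0,0,0],"claw":-1},{"slide":[0,-0.05,0.2],"angular":[0,0,0],"claw":-1},{"slide":[0,-0.065,0.3],"angular":[0,0,0],"claw":-1},{"slide":[0,-0.07,0.38],"angular":[0,0,0],"claw":-1},{"slide":[0,-0.073,0.44],"angular":[0,0,0],"claw":-1},{"slide":[0,-0.073,0.487],"angular":[0,0,0],"claw":-1},{"slide":[0,-0.073,0.487],"angular":[0,0,0],"claw":-1},{"slide":[0,-0.073,0.487],"angular":[0,0,0],"claw":-1}]'
```

```text
time: 5.25
ee_pos: [469.3, 79.7, 155.8]
ee_rot: [0.658, 0.753, 0.0, -0.0]
ft_force: [-6.5, 3.3, 7.6]
grip_width: 22.2
finger_force: 59.8
```

```bash
python3 -m jog '[{"slide":[0,0,0.02],"angular":[0,0,0],"claw":-1},{"slide":[0,0,0.04],"angular":[0,0,0],"claw":-1},{"slide":[0,0,0.04],"angular":[0,0,0],"claw":-1}]'
python3 - <<'E'
from h import *
snap('wrist','w2');snap('top','top2');snap('scene','sc2')
for t in ('w2','top2','sc2'):
    v=V(t);C=v.cloud();Z=C[...,2]
    m=(v.im.max(-1)<60)&(Z>140)&(Z<185)&(abs(C[...,0]-470)<25)&(C[...,1]<140)&(C[...,1]>100)
    if m.sum(): p=C[m];print(t,m.sum(),np.percentile(p[:,2],[5,50,95]),p.mean(0),p[:,1].min())
E
```

```text
time: 5.55
ee_pos: [469.5, 79.7, 153.6]
ee_rot: [0.658, 0.753, 0.001, 0.0]
ft_force: [-19.5, 1.3, 41.9]
grip_width: 22.3
finger_force: 63.4
w2 4089 [165.40378628 170.22612284 172.03746443] [464.96186046 114.69274439 169.50206354] 100.00587932144884
sc2 53 [164.03896822 171.89855397 176.0809107 ] [469.2530469  113.46437426 171.59102904] 100.33130783135357
```

```bash
python3 -m jog '[{"slide":[0,0,-0.06],"angular":[0,0,0],"claw":-1},{"slide":[0,0.005,-0.17],"angular":[0,0,0],"claw":-1},{"slide":[0,0.013,-0.25],"angular":[0,0,0],"claw":-1},{"slide":[0,0.023,-0.325],"angular":[0,0,0],"claw":-1},{"slide":[0,0.045,-0.43],"angular":[0,0,0],"claw":-1},{"slide":[0,0.073,-0.53],"angular":[0,0,0],"claw":-1},{"slide":[0,0.11,-0.63],"angular":[0,0,0],"claw":-1},{"slide":[0,0.152,-0.72],"angular":[0,0,0],"claw":-1},{"slide":[0,0.2,-0.815],"angular":[0,0,0],"claw":-1},{"slide":[0,0.256,-0.902],"angular":[0,0,0],"claw":-1},{"slide":[0,0.256,-0.902],"angular":[0,0,0],"claw":-1}]'
python3 -m jog '[{"slide":[0,0.06,-0.085],"angular":[0,0,0],"claw":-1},{"slide":[0,0.13,-0.165],"angular":[0,0,0],"claw":-1},{"slide":[0,0.2,-0.24],"angular":[0,0,0],"claw":-1},{"slide":[0,0.28,-0.31],"angular":[0,0,0],"claw":-1},{"slide":[0,0.36,-0.375],"angular":[0,0,0],"claw":-1},{"slide":[0,0.45,-0.433],"angular":[0,0,0],"claw":-1},{"slide":[0,0.53,-0.48],"angular":[0,0,0],"claw":-1},{"slide":[0,0.61,-0.52],"angular":[0,0,0],"claw":-1},{"slide":[0,0.61,-0.52],"angular":[0,0,0],"claw":-1},{"slide":[0,0.61,-0.52],"angular":[0,0,0],"claw":-1}]'
```

```text
time: 6.8
ee_pos: [495.7, 83.1, 243.3]
ee_rot: [0.658, 0.753, 0.001, 0.001]
ft_force: [-5.5, 3.0, 9.5]
grip_width: 22.3
finger_force: 59.7
time: 7.8
ee_pos: [555.2, 90.9, 294.0]
ee_rot: [0.658, 0.753, 0.0, 0.0]
ft_force: [-3.1, -0.1, 5.2]
grip_width: 22.8
finger_force: 60.5
```

```bash
python3 -m jog '[{"slide":[0,0,0],"angular":[0,0,0],"claw":1},{"slide":[0,0,0],"angular":[0,0,0],"claw":1},{"slide":[0,0,0],"angular":[0,0,0],"claw":1},{"slide":[0,0,0],"angular":[0,0,0],"claw":1},{"slide":[0,0,0],"angular":[0,0,0],"claw":1},{"slide":[0,0,-0.4],"angular":[0,0,0],"claw":1},{"slide":[0,0,-0.8],"angular":[0,0,0],"claw":1},{"slide":[0.3,-0.2,-0.8],"angular":[0,0,-0.19],"claw":1},{"slide":[0.6,-0.4,-0.8],"angular":[0,0,-0.38],"claw":1},{"slide":[0.9,-0.5,-0.8],"angular":[0,0,-0.57],"claw":1},{"slide":[1,-0.5,-0.8],"angular":[0,0,-0.76],"claw":1},{"slide":[1,-0.5,-0.8],"angular":[0,0,-0.95],"claw":1},{"slide":[1,-0.5,-0.8],"angular":[0,0,-1],"claw":1}]'
python3 - <<'E'
from go import *
to((490,195,290),down(98))
E
```

```text
time: 9.1
ee_pos: [491.9, 183.8, 373.4]
ee_rot: [0.316, 0.949, 0.0, 0.0]
ft_force: [-0.2, -0.4, -0.5]
grip_width: 85.5
finger_force: 0.0
 slide [0.083 0.078 0.834] ang [ 0.     0.    -0.997]
```

```bash
python3 -m jog '[{"slide":[0.08,0.08,0],"angular":[0,0,-0.19],"claw":1},{"slide":[0.08,0.08,0],"angular":[0,0,-0.38],"claw":1},{"slide":[0.08,0.08,0],"angular":[0,0,-0.57],"claw":1},{"slide":[0.08,0.08,0],"angular":[0,0,-0.76],"claw":1},{"slide":[0.08,0.08,0.3],"angular":[0,0,-0.95],"claw":1},{"slide":[0.08,0.08,0.6],"angular":[0,0,-0.997],"claw":1},{"slide":[0.08,0.08,0.83],"angular":[0,0,-0.997],"claw":1},{"slide":[0.08,0.08,0.83],"angular":[0,0,-0.997],"claw":1}]'
python3 - <<'E'
from h import *
from go import *
st();snap('wrist','w3');snap('scene','sc3')
v=V('w3');s=V('sc3');C=s.cloud()
m=(s.im.max(-1)<60)&(C[...,2]>200)&(np.hypot(C[...,0]-554,C[...,1]-87)<70)
p=C[m];print('grip now',len(p),np.percentile(p[:,2],[50,95]),p.mean(0) if len(p) else '')
C=v.cloud();Z=C[...,2]
m=(Z>80)&(Z<92)&(v.im.min(-1)>120);p=C[m];print('lock',len(p),np.median(p[:,2]),cv2.minAreaRect(p[:,:2].astype(np.float32)))
E
```

```text
time: 9.9
ee_pos: [489.4, 194.0, 287.9]
ee_rot: [-0.066, 0.998, -0.001, -0.002]
ft_force: [-0.0, -0.5, -0.2]
grip_width: 85.5
finger_force: 0.0
9.9 [489.4 194.  287.9] [[-0.991, -0.132, -0.004], [-0.132, 0.991, -0.002], [0.004, -0.001, -1.0]] [-0.  -0.5 -0.2] 85.5 0.0 [ 0.38  0.27  0.16  1.46 -0.    0.25]
grip now 299 [312.70920446 388.21709274] [550.87342626  97.93615607 321.6351775 ]
lock 2176 84.61807466232747 ((518.66015625, 200.3950958251953), (139.3632354736328, 23.880762100219727), 7.086146831512451)
```

View pics/w3.png

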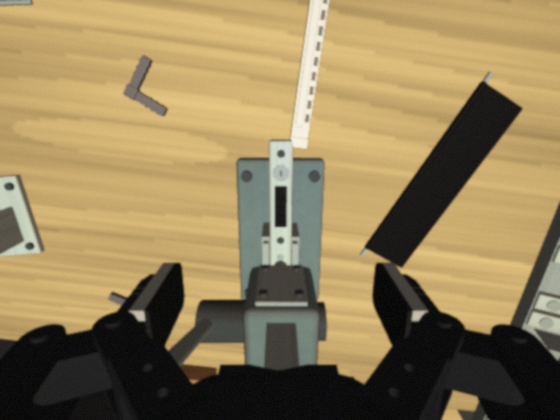

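Wrist view: the lock's front end is at (281,141) and it runs down to the head at (281,262), centred between the jaws. The lever is back up, its hub at (225,320). The lock middle works out at (524,201). I'll descend to a grasp 32 mm in front of the middle.

```bash
python3 -m jog '[{"slide":[-0.03,0.03,0.4],"angular":[0,0,0],"claw":1},{"slide":[-0.03,0.03,0.8],"angular":[0,0,0],"claw":1},{"slide":[-0.03,0.03,1],"angular":[0,0,0],"claw":1},{"slide":[-0.03,0.03,1],"angular":[0,0,0],"claw":1}]'
python3 -m jog '[{"slide":[0,0,0.3],"angular":[0,0,0],"claw":1},{"slide":[0,0,0.6],"angular":[0,0,0],"claw":1},{"slide":[0,0,0.8],"angular":[0,0,0],"claw":1},{"slide":[0,0,0.8],"angular":[0,0,0],"claw":1}]'
python3 - <<'E'
from go import *
to((492.2,197,70),down(97.4));st()
E
```

```text
time: 10.4
ee_pos: [492.7, 197.7, 189.4]
ee_rot: [-0.066, 0.998, -0.0, -0.001]
ft_force: [-0.3, -0.5, -0.0]
grip_width: 85.6
finger_force: 0.0
time: 10.8
ee_pos: [493.3, 197.9, 110.4]
ee_rot: [-0.066, 0.998, -0.0, -0.0]
ft_force: [-0.0, -0.8, 0.5]
grip_width: 85.5
finger_force: 0.0
 slide [ 0.012 -0.007  0.404] ang [-0.    -0.001  0.004]
10.8 [493.3 197.9 110.4] [[-0.991, -0.132, -0.001], [-0.132, 0.991, -0.0], [0.001, -0.0, -1.0]] [-0.  -0.8  0.5] 85.5 0.0 [ 0.38  0.34 -0.21  1.03  0.    0.25]
```

```bash
python3 -m jog '[{"slide":[0.01,-0.01,0.2],"angular":[0,0,0],"claw":1},{"slide":[0.01,-0.01,0.4],"angular":[0,0,0],"claw":1},{"slide":[0.01,-0.01,0.4],"angular":[0,0,0],"claw":1},{"slide":[0.01,-0.01,0.4],"angular":[0,0,0],"claw":-1},{"slide":[0.01,-0.01,0.4],"angular":[0,0,0],"claw":-1},{"slide":[0.01,-0.01,0.4],"angular":[0,0,0],"claw":-1},{"slide":[0.01,-0.01,0.4],"angular":[0,0,0],"claw":-1},{"slide":[0.01,-0.01,0.4],"angular":[0,0,0],"claw":-1},{"slide":[0.01,-0.01,0.4],"angular":[0,0,0],"claw":-1},{"slide":[0.01,-0.01,0.4],"angular":[0,0,0],"claw":-1},{"slide":[0.01,-0.01,0.4],"angular":[0,0,0],"claw":-1}]'
```

```text
time: 11.9
ee_pos: [492.7, 196.9, 71.2]
ee_rot: [-0.066, 0.998, 0.0, 0.001]
ft_force: [-1.8, -1.0, 9.0]
grip_width: 23.1
finger_force: 59.0
```

```bash
python3 -m jog '[{"slide":[0,0,-0.05],"angular":[0,0,0],"claw":-1},{"slide":[0,0,-0.11],"angular":[0,0,0],"claw":-1},{"slide":[0.2,0,-0.11],"angular":[0,0,0],"claw":-1},{"slide":[0.4,0,-0.11],"angular":[0,0,0],"claw":-1},{"slide":[0.6,0,-0.11],"angular":[0,0,0],"claw":-1},{"slide":[0.8,0,-0.11],"angular":[0,0,0],"claw":-1},{"slide":[0.9,0,-0.3],"angular":[0,0,0],"claw":-1},{"slide":[0.9,0,-0.6],"angular":[0,0,0],"claw":-1},{"slide":[0.9,0,-1],"angular":[0,0,0],"claw":-1},{"slide":[0.9,0,-1],"angular":[0,0,0],"claw":-1}]'
python3 - <<'E'
from h import *
from go import *
st();snap('wrist','w4')
E
```

```text
time: 12.9
ee_pos: [405.2, 185.8, 175.1]
ee_rot: [-0.066, 0.998, 0.001, 0.003]
ft_force: [1.1, -0.7, -2.0]
grip_width: 22.7
finger_force: 59.2
12.9 [405.2 185.8 175.1] [[-0.991, -0.132, 0.006], [-0.132, 0.991, 0.003], [-0.007, 0.002, -1.0]] [ 1.1 -0.7 -2. ] 22.7 59.2 [ 0.43  0.12 -0.32  1.13 -0.    0.3 ]
```

View pics/w4.png

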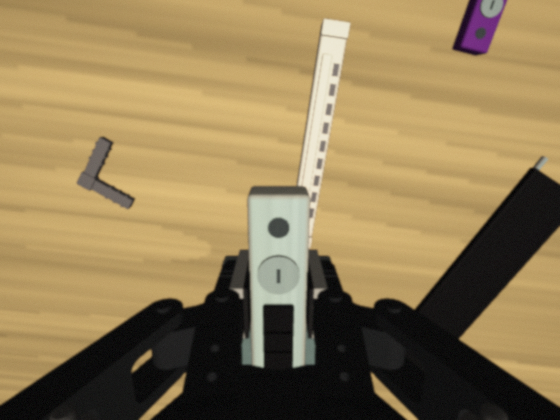

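The lock is held: its front end is at (279,190), with the barrel at (279,273) between the pads. I'll check the offset and plan the final pose.

```bash
cat > fin.py <<'E'
from go import *
psi=np.radians(13.6);c,s=np.cos(psi),np.sin(psi)
cz=np.array([-.5*c,-.5*s,.866]);cy=np.array([-s,c,0]);lens=np.array([579.5,-178.3,118]);focus=lens+130*cz
RT=np.stack([cy,np.cross(-cz,cy),-cz],1)
OFF=32.
T=focus+OFF*cy-8*cz
E
python3 - <<'E'
from h import *
from fin import *
v=V('w4');s=manip.read_state();A=R.from_quat(s['ee_rot'])
C=v.cloud()
m=(v.im.min(-1)>110)&(C[...,2]>150)&(C[...,2]<230);m[:180]=0;m[370:]=0;m[:,240:320]&=True;m[:,:245]=0;m[:,312:]=0
q=A.inv().apply(C[m]-s['ee_pos']);print('tool-frame x range',q[:,0].min(),q[:,0].max(),'front pct',np.percentile(q[:,0],99),'y',np.percentile(q[:,1],[1,99]))
t=q[(q[:,2]<-8)];print('top z vs x fit',np.polyfit(t[:,0],t[:,2],1),len(t))
print(T,focus);to(T,RT)
E
```

```text
tool-frame x range -37.47286516657262 42.69098517790268 front pct 41.70688405296196 y [-10.78010921  12.20275241]
top z vs x fit [ 9.98385741e-04 -1.60782339e+01] 7515
[ 512.68583135 -161.54091688  223.652     ] [ 516.32253496 -193.58423735  230.58      ]
 slide [-0.617 -3.582 -0.512] ang [-0.537 -0.485  1.821]
```

```bash
python3 -m jog '[{"slide":[0,-0.1,-0.4],"angular":[0,0,0],"claw":-1},{"slide":[0,-0.3,-0.8],"angular":[0,0,0.15],"claw":-1},{"slide":[0,-0.6,-1],"angular":[0,0,0.3],"claw":-1},{"slide":[0,-0.8,-1],"angular":[0,0,0.45],"claw":-1},{"slide":[0,-1,-1],"angular":[0,0,0.6],"claw":-1},{"slide":[0,-1,-1],"angular":[0,0,0.75],"claw":-1},{"slide":[0,-1,-1],"angular":[0,0,0.9],"claw":-1},{"slide":[0,-1,-1],"angular":[0,0,0.9],"claw":-1}]'
python3 - <<'E'
from fin import *
to(T-60*(-cz)+np.array([0,0,20]),RT);to((430,-20,300),down(15))
E
```

```text
time: 13.75
ee_pos: [416.0, 85.5, 269.4]
ee_rot: [0.284, 0.959, -0.0, -0.001]
ft_force: [0.8, -0.7, -2.1]
grip_width: 23.1
finger_force: 59.6
 slide [-1.952 -1.762 -0.262] ang [-0.636 -0.253  0.941]
 slide [-0.692 -0.809 -0.306] ang [-0.002 -0.001  0.932]
```

```bash
python3 -m jog '[{"slide":[-0.15,-0.2,-0.15],"angular":[0,0,0.15],"claw":-1},{"slide":[-0.3,-0.4,-0.3],"angular":[0,0,0.3],"claw":-1},{"slide":[-0.5,-0.6,-0.3],"angular":[0,0,0.45],"claw":-1},{"slide":[-0.69,-0.81,-0.3],"angular":[0,0,0.6],"claw":-1},{"slide":[-0.69,-0.81,-0.3],"angular":[0,0,0.75],"claw":-1},{"slide":[-0.69,-0.81,-0.3],"angular":[0,0,0.93],"claw":-1},{"slide":[-0.69,-0.81,-0.3],"angular":[0,0,0.93],"claw":-1}]'
python3 - <<'E'
from fin import *
to(T-60*(-cz)+np.array([0,0,20]),RT)
E
```

```text
time: 14.45
ee_pos: [430.1, -19.8, 299.7]
ee_rot: [0.607, 0.795, -0.0, -0.0]
ft_force: [-0.6, -0.2, -0.9]
grip_width: 22.8
finger_force: 59.7
 slide [-1.576  0.123  0.04 ] ang [-0.668 -0.01   0.036]
```

```bash
python3 -m jog '[{"slide":[-0.3,0,0],"angular":[-0.1,0,0],"claw":-1},{"slide":[-0.6,0,0],"angular":[-0.25,0,0],"claw":-1},{"slide":[-0.9,0.05,0],"angular":[-0.4,0,0.01],"claw":-1},{"slide":[-1,0.1,0.02],"angular":[-0.55,0,0.03],"claw":-1},{"slide":[-1,0.12,0.04],"angular":[-0.668,-0.01,0.036],"claw":-1},{"slide":[-1,0.12,0.04],"angular":[-0.668,-0.01,0.036],"claw":-1}]'
python3 - <<'E'
from fin import *
to(T-60*(-cz)+np.array([0,0,20]),RT);to(T,RT);st()
E
```

```text
time: 15.05
ee_pos: [465.9, -112.9, 294.4]
ee_rot: [0.596, 0.76, 0.203, 0.161]
ft_force: [-0.4, -0.0, -1.3]
grip_width: 23.1
finger_force: 59.7
 slide [-0.583  0.039  0.01 ] ang [0.001 0.    0.005]
 slide [-0.582 -0.062  0.783] ang [0.001 0.    0.005]
15.05 [ 465.9 -112.9  294.4] [[-0.238, 0.84, 0.487], [0.971, 0.207, 0.118], [-0.002, 0.501, -0.866]] [-0.4 -0.  -1.3] 23.1 59.7 [-0.44 -0.22 -0.47  0.9   0.32  0.96]
```

```bash
python3 -m jog '[{"slide":[-0.3,0,0],"angular":[0,0,0],"claw":-1},{"slide":[-0.58,0,0.05],"angular":[0,0,0],"claw":-1},{"slide":[-0.58,-0.03,0.3],"angular":[0,0,0],"claw":-1},{"slide":[-0.58,-0.05,0.55],"angular":[0,0,0],"claw":-1},{"slide":[-0.58,-0.06,0.7],"angular":[0,0,0],"claw":-1},{"slide":[-0.58,-0.06,0.78],"angular":[0,0,0],"claw":-1},{"slide":[-0.58,-0.06,0.78],"angular":[0,0,0],"claw":-1},{"slide":[-0.58,-0.06,0.78],"angular":[0,0,0],"claw":-1},{"slide":[-0.58,-0.06,0.78],"angular":[0,0,0],"claw":-1}]'
python3 - <<'E'
from h import *
from fin import *
to(T,RT);st();snap('scene','sc5');snap('top','top5')
v=V('sc5');w=V('top5')
o=np.zeros((480,800,3),np.uint8)
o[:,:400]=cv2.resize(v.im[165:285,190:290],(400,480),interpolation=cv2.INTER_CUBIC)[...,::-1]
o[:,400:]=cv2.resize(w.im[135:255,270:370],(400,480),interpolation=cv2.INTER_CUBIC)[...,::-1]
cv2.imwrite('pics/crop5.png',o);print(v.proj(focus),w.proj(focus),v.proj(lens))
E
```

```text
time: 15.95
ee_pos: [515.0, -161.7, 226.8]
ee_rot: [0.597, 0.759, 0.204, 0.161]
ft_force: [0.6, -0.4, -1.3]
grip_width: 22.7
finger_force: 59.7
 slide [ 0.007 -0.035  0.016] ang [0.002 0.001 0.001]
15.95 [ 515.  -161.7  226.8] [[-0.236, 0.841, 0.488], [0.972, 0.204, 0.117], [-0.001, 0.501, -0.865]] [ 0.6 -0.4 -1.3] 22.7 59.7 [-0.49 -0.05 -0.49  0.71  0.34  0.91]
(np.float64(236.21048482664125), np.float64(184.85307413929525)) (np.float64(336.8938551397937), np.float64(193.54051261241563)) (np.float64(226.1907060903923), np.float64(214.4679577471515))
```

View pics/crop5.png

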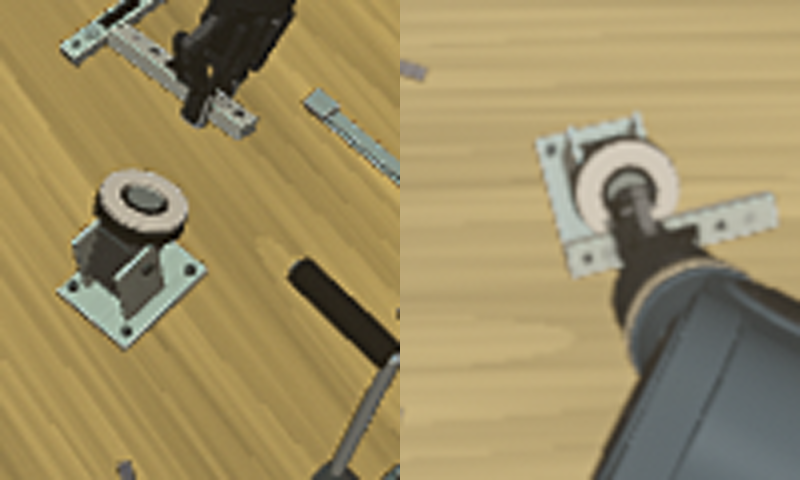

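The lock is level over the lens, square in both views, at crop (180,85) and (670,230). The lever is back at its rest pixels. I'll apply a 3 mm correction and check the pin height by depth.

```bash
python3 -m jog '[{"slide":[0,-0.03,0.01],"angular":[0,0,0],"claw":-1},{"slide":[0,-0.03,0.01],"angular":[0,0,0],"claw":-1},{"slide":[0,-0.03,0.01],"angular":[0,0,0],"claw":-1},{"slide":[0,-0.03,0.01],"angular":[0,0,0],"claw":-1},{"slide":[0,-0.03,0.01],"angular":[0,0,0],"claw":-1},{"slide":[0,-0.03,0.01],"angular":[0,0,0],"claw":-1}]'
python3 - <<'E'
from h import *
from fin import *
to(T,RT);s=manip.read_state();A=R.from_quat(s['ee_rot']).as_matrix()
print(abs(s['qvel']).max())
for n in('scene','top'):
    snap(n,n+'6');v=V(n+'6');q=(v.cloud()-s['ee_pos'])@A
    q=q+np.array([32,0,8]) # lock-mid frame: tool x=-lock x, tool z=-lock z
    X,Y,Z=-q[...,0],q[...,1],-q[...,2]
    b=(abs(Y)<10)&(abs(Z)<25)
    for a,c in((-20,20),(20,35),(36,46),(50,60),(64,74)):
        m=b&(X>a)&(X<c)&((abs(Y)<5) if a==50 else True);
        if m.sum():print(n,a,m.sum(),np.median(Z[m]).round(1),np.percentile(Z[m],95).round(1))
    m=(abs(Y)<15)&(abs(Z)<20)&(abs(X)<95);print(' x ends',X[m].min(),X[m].max())
E
```

```text
time: 16.65
ee_pos: [512.7, -162.0, 223.4]
ee_rot: [0.597, 0.759, 0.204, 0.161]
ft_force: [0.1, -0.4, -1.3]
grip_width: 22.9
finger_force: 59.7
 slide [ 0.004  0.002 -0.001] ang [ 0.001  0.001 -0.   ]
0.001255709492897739
scene -20 5 8.2 11.2
scene 20 11 7.1 9.3
scene 36 8 7.5 9.1
scene 50 5 7.5 8.9
scene 64 12 6.9 8.5
 x ends -73.805827727009 75.81342947748911
top -20 56 7.1 11.1
top 20 41 6.2 11.0
top 36 29 6.2 11.6
top 50 11 6.0 7.6
top 64 27 6.3 10.2
 x ends -76.39734597569158 73.51635021572064
```

The pin is flush (no bump at 50–60 mm), the lock is at the focus point and the arm is still. Handing in.

```bash
python3 -c "
from bench import manip
print(manip.sign_off())"
```

```text
the job is handed in; nothing more can be done
None
```

The pin was pressed home, the lever returned to rest, and the job was handed in with the lock held still at the camera's focus point, underside to the lens; the sign-off gave no verdict, but depth readings show the pin flush.

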